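# Start the book steriliser from its desk console

### The arm

A 6-joint arm with a two-finger parallel gripper is mounted at the origin on the work surface. World frame = base frame: x ahead of the robot, y to its left, z up, the work surface at z = 0. Lengths are in m, angles in rad, forces in N, time in s.
With the tool pointing down it reaches from about 0.375 to 0.9 m from the base axis. Payload 3.1 kg.
Tool frame: the origin (TCP) lies midway between the tips of the shut fingers; the grasp point (between the pads) lies 19 mm behind it; z points along the fingers, y is the line along which they close (so a half turn about z gives the same grasp; the last joint's range is limited). The gripper opens to 85 mm and grips with 20 to 120 N. Pads are 22 mm wide; open, the fingers measure 114 mm over their backs; the gripper's body (76 mm by 85 mm) begins 54 mm behind the grasp point. The pads swing forward as they close: fully open they stand 13 mm farther back than shut.
Start: joints at [1.147, 0.527, 1.433, -0, 1.181, -0.178], TCP at [0.152, 0.606, 0.231] pointing down, gripper open.
Joint ranges: [-3.08, 3.08], [-0.75, 2.2], [0.22, 2.44], [-1.43, 4.57], [0, 2.65], [-2.85, 2.85]. Speed limits (rad/s): [2.79, 2.79, 3.14, 3.14, 3.14, 3.14].

### API

Orientations are given as a unit quaternion [x, y, z, w].
In Python, from station import manip gives the robot as it stands.
- The arm moves only by the tool step_arm, never from a script. Its argument "targets" is text: rows parted by semicolons, each of 4 numbers parted by spaces: the shift along the tool's x, y, z in mm, then the turn about the tool's z in degrees. A call has 1 to 12 rows; each row is the pose to reach, as a shift and turn from the pose commanded when the call began, along the tool's axes at that moment; what a row does not reach only later rows make up. A row lasts 1/10 s, in which the tool goes at most 50 mm and 8.59 degrees, less where a joint would pass 70% of its speed; a pose out of reach is approached as far as the arm can. A call with a gripper value outside its range is refused whole. "gripper" is the closure, from 0 (fully open) to 1 (shut), set as the call begins (left out, the last holds). The fingers move at their own pace and stop on an object; "squeeze" is the grip in N (left out, the last holds). Time passes only in rows, so rows that repeat a pose let the fingers close. It gives the time, the measured TCP pose, the force, the opening and the grip force at its end, in the units of the state.
- manip.sense(): the state, without advancing time (a new reading comes with each control period).
- manip.snapshot(name): name is "side" or "top" or "wrist"; returns the picture (384x512x3 uint8, red, green, blue); there is no depth.
- manip.get_calibration(name): a dict with "fov_y" (degrees; the focal length in pixels is half the picture's height over the tangent of half this angle, whatever the lens; pixels are square), "cx", "cy" (the principal point, pixels), "k1" (the pictures are not rectified: a ray, as slopes to the right and down, at radius r is drawn at 1 + k1 r^2 times it, then the intrinsics apply), "extrinsics" (4x4, takes a point from camera to world coordinates); the wrist camera has in their place "tool_from_camera" (4x4, takes a point from camera to tool coordinates, whose origin is the TCP and whose axes are the flange's). Camera axes: x right, y down, z forward; pixel columns grow to the right and rows downward; lengths in m; the calibration is good to about 2 mm. A picture is of the moment at which its call begins: read the wrist's pose just before it. get_calibration takes no time and is no camera call.
- manip.sign_off(): hands the job in; it is judged then, once.
Trained networks look in the newest picture that a camera, given by its name, has taken for a name from the list of things; names that differ only in an ending like _2 or _b are one class to them, and where a whole thing is asked for, a point or a joint stands for the part that bears it (a point fixed in the world has none). Each returns a list of dicts, best first, with "p" (0 to 1); they miss things now and then, are a little off and sometimes report something else, mostly with a low value. They report only what shows in the picture. A call takes as long as a camera call.
- manip.recognise(camera, query): "position" ([column, row] in pixels, amid what is visible of it).
- manip.masks_of(camera, query): "pixels" (384x512 bool, what is visible of it) and "position" ([column, row] in pixels, amid what is visible of it).
- manip.mark_of(camera, query): "position" ([column, row] in pixels: a listed point, or the origin of a listed thing).
The state is a dict: "t": time; "q": joint angles; "qd": joint speeds; "tau": joint torques, N m; "tcp_pos": TCP position; "tool_rot": TCP orientation; "force": force on the tool from outside, world axes, zero at the start; "ft_torque": the same for the moment, N m; "finger_gap": opening from 0.0 (shut) to 1.0 (fully open); "gripper_force": force on a finger pad.
Only numpy, scipy, OpenCV 4.12 (cv2) and the standard library are available. Lean on these libraries where they do the work, as an engineer would, in place of code of your own. Each camera call takes 0.05 s, during which the arm holds its last target. There are 200 camera calls.

### The job

Start the book steriliser from the console on the library desk: push the long lock bar fully in, then tip the rocker right over by pushing its raised half down, then press the large round start button all the way in, keep it in for a good second, and let it come out again. Only press: pick nothing up, do not press the small square stop key, and leave the things standing on and around the console where they are.

Things in the scene. Friction and masses are not known exactly. Their poses are not given: they have to be found in the camera images.
- console: grey flat-topped console fixed to the desk, 300 (x) x 320 (y) x 40 mm high; origin: centre of its underside; x points to its far side, edged by a black ridge 22 high (x 123 to 145), y to its left. On top four fixed black modules, 70 x 70 x 8 high, centred at x +-60, y +-70, turned with it; which control is at which place varies. All keys are plain white plastic.
- lock_bar (a joint): travel of the long lock bar in m: 0 = fully out, 0.010 = fully in (end stop). It is pushed straight down; it has no spring, resists with about 3 N and stays where it is left. It may start up to 2 mm in.
- lock_top (a point): centre of the top face of the lock bar: a straight bar 60 mm long (console y) x 20 mm wide (console x); when fully out its top is 22 mm above the console top (62 mm above the desk). The point moves with the bar.
- rocker (a joint): angle of the rocker in rad: 0 = its near half (towards the robot) is down and its far half raised, 0.44 = far half fully down (end stop). Pivot: along console y through the module's middle, 19 mm above the console top. No spring; takes about 2 N at 22 mm from the pivot; stays where it is left. Starts up to 0.04 over.
- rocker_raised (a point): point on the top face of the rocker's far half, 22 mm from the middle of the rocker along it. The rocker is a flat plate 60 mm long (console x) x 34 mm wide x 10 mm thick; at angle 0 this point is about 29 mm above the console top, at 0.44 it is about 19 mm above it. The point moves with the rocker.
- start_button (a joint): travel of the start button in m: 0 = out, 0.006 = fully in (end stop). Springs back when let go; fully in takes 5 N.
- start_top (a point): centre of the top of the large round mushroom-shaped start button, 44 mm in diameter; when out its top is 26 mm above the console top. The point moves with the button.
- stop_key (a joint): travel of the stop key in m: 0 = out, 0.005 = fully in; springs back, fully in takes 4 N. Not to be pressed.
- stop_top (a point): centre of the top of the small square stop key, 26 x 26 mm; its top is 19 mm above the console top.
- stamp: wooden rubber stamp, round, 28 dia x 54 tall, standing upright in the middle of the console top between the four modules; loose, a bystander; origin at the centre of its underside, z up
- ink_tin: flat round steel ink tin, 48 dia x 18 high, lying on the console top between the two far modules; loose, a bystander; origin at the centre of its underside, z up
- glue_stick: white glue stick with black cap, 25 dia x 56 tall, standing on the console top near its left (+y) edge; loose, a bystander; origin at the centre of its underside, z up
- page_weight: small turned brass weight, 32 dia x 36 tall, standing on the console top near its right (-y) edge; loose, a bystander; origin at the centre of its underside, z up
- book: closed hardback book, 130 x 190 x 28 thick, lying on the desk to the left (+y) of the console; loose, a bystander; origin at the centre of its underside, z up
- mug: white mug, 76 dia x 85 tall, standing on the desk to the right (-y) of the console; loose, a bystander; origin at the centre of its underside, z up
- scanner: black hand scanner, 110 x 55 x 30 high, lying on the desk to the right (-y) of the console, nearer the robot than the mug; loose, a bystander; origin at the centre of its underside, z up

How it is judged:
On the way, in this order (a step that is already met when the one before it is completed fails the run):
1. the lock bar is pushed fully in (value of joint lock_bar above 0.0085 m), for 0.1 s.
2. the rocker is tipped fully over, far half down (value of joint rocker above 0.38 rad), for 0.1 s.
3. the start button is held in for 0.8 s (value of joint start_button above 0.0048 m), for 0.8 s.
4. the start button is let go (value of joint start_button below 0.001 m), for 0.1 s.
At the end, for the whole second after the job is handed in: Lock bar in by at least 8.5 of its 10 mm, rocker over by at least 0.38 of 0.44 rad, start button (held in beyond 4.8 of 6 mm for at least 0.8 s) out again within 1 mm, stop key out within 1 mm; every loose thing upright (within 0.2 rad), at rest and within 20 mm of where it stood (value of joint lock_bar above 0.0085 m and value of joint rocker above 0.38 rad and value of joint each of start_button, stop_key below 0.001 m and distance of each of stamp, ink_tin, glue_stick, page_weight, book, mug, scanner from where it was at the start of the episode below 0.02 m and angle between each of stamp, ink_tin, glue_stick, page_weight, book, mug, scanner's own z axis and vertical below 0.2 rad and linear speed of each of stamp, ink_tin, glue_stick, page_weight, book, mug, scanner below 0.02 m/s); the robot touches nothing.
It fails at once if the rocker is tipped over before the lock bar is in (value of joint rocker above 0.25 rad and value of joint lock_bar below 0.007 m).
It fails at once if the start button is pressed before the rocker is tipped over (value of joint start_button above 0.003 m and value of joint rocker below 0.3 rad).
It fails at once if the stop key is pressed (value of joint stop_key above 0.0025 m).
It fails at once if a loose thing is lifted, carried, tipped over or pushed away (more than 20 mm or 0.5 rad) (distance of any of stamp, ink_tin, glue_stick, page_weight, book, mug, scanner from where it was at the start of the episode above 0.02 m or angle between any of stamp, ink_tin, glue_stick, page_weight, book, mug, scanner's own z axis and vertical above 0.5 rad).
It also fails if it takes over 48 s, if anything falls off the work surface, if the arm or the gripper's body presses on something with over 40 N, if the wrist force passes 120 N, or if a joint passes its speed limit or range.

## Working session

There is one attempt and no reset: what is moved stays moved. The work goes in short steps, Python scripts to look and compute and a tool call to move; the robot and the scene stay as the last step left them, time stands still between calls to the robot, and variables do not carry over. Pictures are saved under pics/ and viewed, at most 10 in all, crops included, and the job is handed in when it is done.

Besides the shell and the picture viewer there is one more tool, called as name(argument=value, ...) on one line, values as JSON. step_arm: Moves the arm, as the interface text tells. Its arguments: {"type":"object","properties":{"targets":{"type":"string"},"gripper":{"type":"number"},"squeeze":{"type":"number"}},"required":["targets"]}

```bash
mkdir -p pics; cat > h.py <<'E'
import numpy as np, cv2
from scipy.spatial.transform import Rotation as R
from station import manip
def cam(n,s=None):
    c=manip.get_calibration(n); f=192/np.tan(np.radians(c["fov_y"])/2)
    if n=="wrist":
        T=np.eye(4);T[:3,:3]=R.from_quat(s["tool_rot"]).as_matrix();T[:3,3]=s["tcp_pos"]
        E=T@np.array(c["tool_from_camera"])
    else: E=np.array(c["extrinsics"])
    return c,f,E
def ray(n,px,z,s=None):
    c,f,E=cam(n,s)
    d=np.array([(px[0]-c["cx"])/f,(px[1]-c["cy"])/f]);u=d.copy()
    for _ in range(30): u=d/(1+c["k1"]*(u@u))
    w=E[:3,:3]@np.array([u[0],u[1],1]);o=E[:3,3]
    return o+w*(z-o[2])/w[2]
def save(n,im): cv2.imwrite("pics/"+n,im[:,:,::-1])
H=dict(lock_top=.062,rocker_raised=.069,start_top=.066,stop_top=.059,console=0,stamp=.04,ink_tin=.04,glue_stick=.04,page_weight=.04)
E
python3 - <<'E'
from h import *
s=manip.sense();print(s["t"],s["tcp_pos"],s["tool_rot"],s["force"])
a={}
for n in("top","side"):
    a[n]=manip.snapshot(n)
save("a.png",np.vstack([a["top"],a["side"]])[:, :]) if 0 else (save("top.png",a["top"]),save("side.png",a["side"]))
for n in("top","side"):
    for k,z in H.items():
        r=manip.mark_of(n,k)[:2]
        print(n,k,[(round(x["p"],2),np.round(x["position"]),np.round(ray(n,x["position"],z),3)[:2]) for x in r])
print(manip.sense()["t"])
E
```

```text
0.0 [0.15176149 0.60554171 0.23031393] [ 1.22618292e-01  9.92453284e-01 -1.05908545e-03 -3.35322778e-04] [-0.42660345  0.09499503 -0.18917944]
top lock_top [(0.77, array([314., 181.]), array([ 0.605, -0.079]))]
top rocker_raised [(0.68, array([262., 159.]), array([0.644, 0.059]))]
top start_top [(0.78, array([245., 211.]), array([0.508, 0.084]))]
top stop_top [(0.42, array([310., 222.]), array([ 0.501, -0.077]))]
top console [(0.68, array([283., 200.]), array([ 0.558, -0.009]))]
top stamp [(0.57, array([280., 200.]), array([ 0.549, -0.   ])), (0.16, array([235., 185.]), array([0.575, 0.119]))]
top ink_tin [(0.69, array([285., 168.]), array([ 0.636, -0.003]))]
top glue_stick [(0.56, array([333., 209.]), array([ 0.543, -0.137])), (0.51, array([236., 184.]), array([0.578, 0.117]))]
top page_weight [(0.56, array([329., 205.]), array([ 0.551, -0.126]))]
side lock_top [(0.67, array([301., 219.]), array([ 0.605, -0.075]))]
side rocker_raised [(0.53, array([273., 181.]), array([0.639, 0.058]))]
side start_top [(0.74, array([220., 202.]), array([0.502, 0.069]))]
side stop_top [(0.48, array([254., 242.]), array([ 0.489, -0.07 ])), (0.37, array([259., 233.]), array([ 0.513, -0.056]))]
side console [(0.83, array([260., 234.]), array([ 0.553, -0.007]))]
side stamp [(0.52, array([264., 221.]), array([ 0.557, -0.013]))]
side ink_tin [(0.88, array([293., 204.]), array([ 0.645, -0.007]))]
side glue_stick [(0.71, array([239., 184.]), array([0.593, 0.13 ]))]
side page_weight [(0.53, array([300., 256.]), array([ 0.549, -0.135]))]
1.0
```

View pics/top.png

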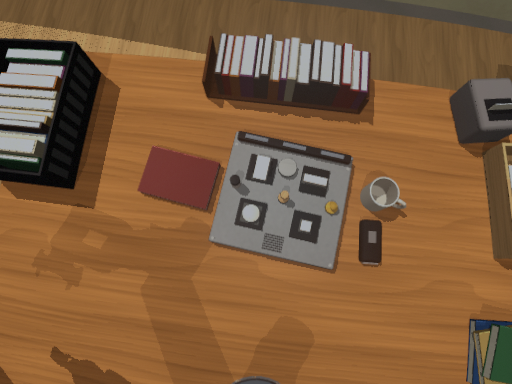

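View pics/side.png

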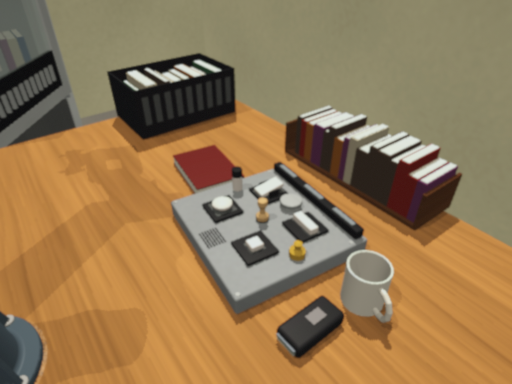

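The top view shows the start button at (251,213), the rocker at (262,167), the lock bar at (315,181) and the stop key at (306,226). The side view agrees. Next I'll fit the console pose and work out the move.

```bash
cat >> h.py <<'E'
def fit(P,Q):
    P=np.array(P);Q=np.array(Q);p=P-P.mean(0);q=Q-Q.mean(0)
    a=np.arctan2((p[:,0]*q[:,1]-p[:,1]*q[:,0]).sum(),(p*q).sum());c,s_=np.cos(a),np.sin(a)
    M=np.array([[c,-s_],[s_,c]]);t=Q.mean(0)-M@P.mean(0)
    return a,t,M,Q-(P@M.T+t)
def totool(s,d): return R.from_quat(s["tool_rot"]).as_matrix().T@np.array(d)*1000
E
python3 - <<'E'
from h import *
px=dict(lock=[(315,180.5),.062],rock=[(262,167),.062],start=[(251,213),.066],stop=[(306,226),.059])
c=dict(lock=(60,-70),rock=(60,70),start=(-60,70),stop=(-60,-70))
Q=[ray("top",*px[k])[:2] for k in px];P=[np.array(c[k])/1000 for k in px]
a,t,M,r=fit(P,Q);print(np.degrees(a),t,np.round(r*1000,1),np.round(Q,3))
print(np.round(manip.get_calibration("wrist")["tool_from_camera"],3),manip.get_calibration("wrist")["fov_y"])
s=manip.sense();print(R.from_quat(s["tool_rot"]).as_matrix().round(3))
print(totool(s,[t[0]-.05-s["tcp_pos"][0],t[1]-s["tcp_pos"][1],.33-s["tcp_pos"][2]]))
E
```

```text
-6.8078726420705165 [ 0.55624807 -0.00661783] [[-1.6  1.5]
 [ 1.3 -0.2]
 [-0.4 -0.7]
 [ 0.6 -0.5]] [[ 0.606 -0.082]
 [ 0.625  0.056]
 [ 0.505  0.069]
 [ 0.489 -0.07 ]]
[[-0.    -0.962 -0.272  0.07 ]
 [ 1.     0.    -0.001 -0.   ]
 [ 0.001 -0.272  0.962 -0.143]
 [ 0.     0.     0.     1.   ]] 62.39624942289486
[[-0.97   0.243  0.   ]
 [ 0.243  0.97   0.   ]
 [-0.     0.    -1.   ]]
[-492.67146207 -508.21588921  -98.67319318]
```

step_arm(targets="-40 -41 -8 -1;-80 -82 -16 -2;-120 -123 -24 -3;-164 -169 -33 -4;-205 -212 -41 -5;-246 -254 -50 -6;-287 -296 -58 -7;-328 -338 -66 -7;-370 -381 -74 -7;-410 -423 -83 -7;-452 -466 -91 -7;-493 -508 -98 -7", gripper=1)

```text
t: 2.2
tcp_pos: [0.4503, 0.0899, 0.315]
tool_rot: [0.062, 0.998, 0.0, 0.001]
force: [0.8, 0.5, -0.1]
finger_gap: 0.001
gripper_force: 0.0
```

step_arm(targets="0 0 0 0;0 0 0 0")

```text
t: 2.4
tcp_pos: [0.45, 0.0908, 0.3143]
tool_rot: [0.063, 0.998, 0.0, -0.0]
force: [0.2, -0.9, -0.7]
finger_gap: 0.001
gripper_force: 0.0
```

step_arm(targets="-20 -30 0 0;-40 -60 0 0;-60 -92 0 0;-60 -92 0 0;-60 -92 0 0")

```text
t: 2.9
tcp_pos: [0.497, -0.0057, 0.3138]
tool_rot: [0.062, 0.998, 0.001, -0.001]
force: [0.3, 0.2, 0.1]
finger_gap: -0.003
gripper_force: 0.0
```

```bash
python3 - <<'E'
from h import *
s=manip.sense();im=manip.snapshot("wrist");save("w.png",im)
print(s["t"],s["tcp_pos"],s["force"])
for k,z in H.items():
    m=manip.masks_of("wrist",k)[:1];r=manip.mark_of("wrist",k)[:1]
    for tag,l in(("mask",m),("mark",r)):
        print(tag,k,[(round(x["p"],2),np.round(x["position"],1),np.round(ray("wrist",x["position"],z,s),4)[:2]) for x in l])
E
```

```text
2.9 [ 0.49697016 -0.00565334  0.31376062] [0.29680176 0.2414728  0.1028442 ]
mask lock_top [(0.58, array([212.3, 244.4]), array([ 0.6085, -0.0802]))]
mark lock_top [(0.61, array([170.7, 199.6]), array([ 0.5386, -0.1239]))]
mask rocker_raised [(0.59, array([315.2, 239.8]), array([0.6155, 0.0582]))]
mark rocker_raised [(0.96, array([313.2, 258.6]), array([0.6428, 0.0535]))]
mask start_top [(0.69, array([318.1, 153. ]), array([0.5003, 0.0709]))]
mark start_top [(0.74, array([316.3, 158.3]), array([0.5067, 0.0682]))]
mask stop_top [(0.6, array([213.1, 157.2]), array([ 0.4906, -0.0605]))]
mark stop_top [(0.57, array([209.1, 160. ]), array([ 0.4935, -0.0661]))]
mask console [(0.96, array([265.5, 159.4]), array([0.5125, 0.0055]))]
mark console [(0.69, array([265.2, 191.8]), array([ 0.5614, -0.0006]))]
mask stamp [(0.82, array([261.6, 200.8]), array([ 0.562 , -0.0068]))]
mark stamp []
mask ink_tin [(0.57, array([449.9, 189.9]), array([0.578 , 0.2497]))]
mark ink_tin []
mask glue_stick [(0.71, array([360.9, 206.1]), array([0.5866, 0.1289]))]
mark glue_stick [(0.92, array([352.2, 200.6]), array([0.577 , 0.1173]))]
mask page_weight [(0.6, array([166.7, 198.9]), array([ 0.5431, -0.1362]))]
mark page_weight [(0.93, array([171.5, 202.3]), array([ 0.5488, -0.1306]))]
```

View pics/w.png

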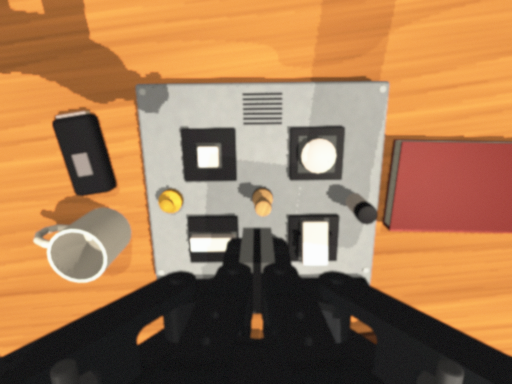

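The wrist view (far side down) shows start (318,156), stop (208,157), lock bar (212,244) and rocker (315,242). The stamp is central at (262,203), and the far keys sit close to the fingers' silhouette. I'll refine the fit.

```bash
python3 - <<'E'
from h import *
s=manip.sense()
im=cv2.imread("pics/w.png");g=(im.min(2)>185).astype(np.uint8)
n,l,st,ce=cv2.connectedComponentsWithStats(g)
for i in range(1,n):
    if st[i,4]>150 and 180<ce[i][0]<350 and 120<ce[i][1]<280: print(st[i],ce[i].round(1))
px=dict(lock=[(212,244),.062],rock=[(315,242),.064],start=[(318.5,156),.066],stop=[(208,157),.059])
c=dict(lock=(60,-70),rock=(60,70),start=(-60,70),stop=(-60,-70))
Q=[ray("wrist",*px[k],s)[:2] for k in px];P=[np.array(c[k])/1000 for k in px]
a,t,M,r=fit(P,Q);print(np.degrees(a),t,np.round(r*1000,1),np.round(Q,4))
L=M@[.06,-.07]+t
print("lock",L,"start",M@[-.06,.07]+t,"rockfar",M@[.0815,.07]+t)
print(totool(s,[*(L-s["tcp_pos"][:2]),.085-s["tcp_pos"][2]]))
E
```

```text
[  141    85   174   190 11402] [207.5 152.3]
[302 139  34  34 896] [318.4 155.5]
[198 147  20  20 396] [207.5 156.5]
[ 293  222   81   58 2569] [334.5 251. ]
[190 238  39  14 486] [207.9 244. ]
-6.042810514000491 [ 0.55716596 -0.00612847] [[-0.  -0.3]
 [-1.4 -0.3]
 [ 0.7 -0.2]
 [ 0.8  0.9]] [[ 0.6094 -0.0824]
 [ 0.6228  0.0569]
 [ 0.5056  0.0696]
 [ 0.4909 -0.0686]]
lock [ 0.60946356 -0.08205581] start [0.50486835 0.06979887] rockfar [0.64558211 0.05490295]
[-120.09395799  -60.76041542  229.23137075]
```

step_arm(targets="-40 -20 30 0;-80 -40 60 0;-119 -61 100 0;-119 -61 150 0;-119 -61 190 0;-119 -61 215 0;-119 -61 229 0;-119 -61 229 0")

```text
t: 4.65
tcp_pos: [0.6072, -0.0818, 0.0833]
tool_rot: [0.062, 0.998, 0.001, -0.002]
force: [-0.1, -0.1, -0.4]
finger_gap: -0.0
gripper_force: 0.0
```

```bash
python3 - <<'E'
from h import *
s=manip.sense();print(s["tcp_pos"],s["force"])
im=manip.snapshot("side");save("s2.png",cv2.resize(im[140:300,180:380],(800,640))[:600])
E
```

```text
[ 0.60721934 -0.0817591   0.08333964] [-0.0682401  -0.1264337  -0.39297842]
```

View pics/s2.png

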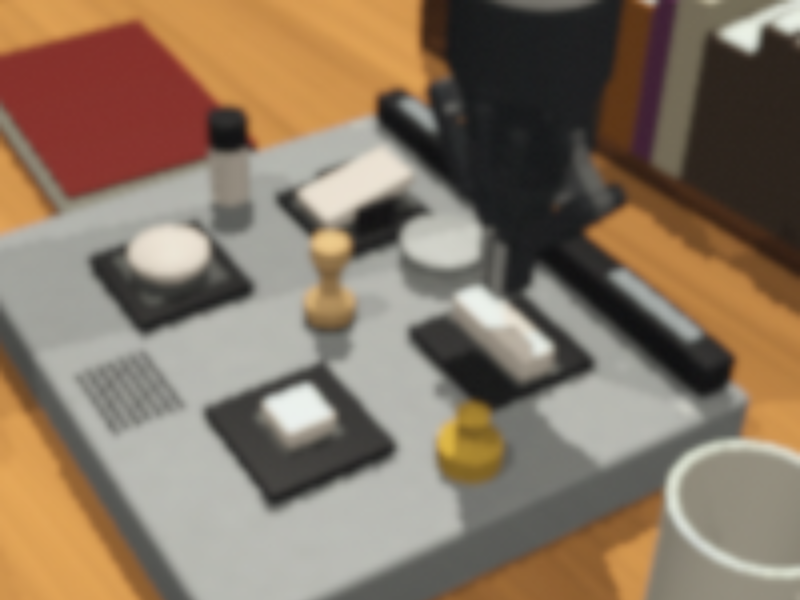

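The closed fingertips are about 20 mm above the lock bar and centred on it, and the bystanders are undisturbed. I'll press down.

step_arm(targets="0 0 10 0;0 0 18 0;0 0 22 0;0 0 25 0;0 0 28 0;0 0 30 0;0 0 31 0;0 0 32 0;0 0 32 0")

```text
t: 5.6
tcp_pos: [0.6085, -0.0821, 0.0533]
tool_rot: [0.062, 0.998, 0.0, 0.0]
force: [-0.3, 0.7, 1.9]
finger_gap: 0.001
gripper_force: 0.9
```

step_arm(targets="0 0 1 0;0 0 2 0;0 0 3 0;0 0 4 0;0 0 4 0;0 0 4 0")

```text
t: 6.2
tcp_pos: [0.6085, -0.0821, 0.0518]
tool_rot: [0.062, 0.998, -0.0, 0.0]
force: [-3.9, 2.1, 16.0]
finger_gap: 0.004
gripper_force: 8.5
```

step_arm(targets="0 0 -40 0;0 0 -75 0;-7 45 -75 0;-14 90 -75 0;-22 140 -75 0;-22 140 -60 0;-22 140 -47 0;-22 140 -42 0;-22 140 -42 0")

```text
t: 7.1
tcp_pos: [0.6461, 0.0527, 0.0894]
tool_rot: [0.063, 0.998, -0.0, -0.002]
force: [-0.6, 0.4, -0.4]
finger_gap: 0.002
gripper_force: 0.0
```

```bash
python3 - <<'E'
from h import *
s=manip.sense();print(s["tcp_pos"],s["force"])
im=manip.snapshot("side");save("s3.png",cv2.resize(im[140:300,180:380],(800,640))[:600])
E
```

```text
[0.6460811  0.05268954 0.08940475] [-0.60481519  0.35279943 -0.44110471]
```

View pics/s3.png

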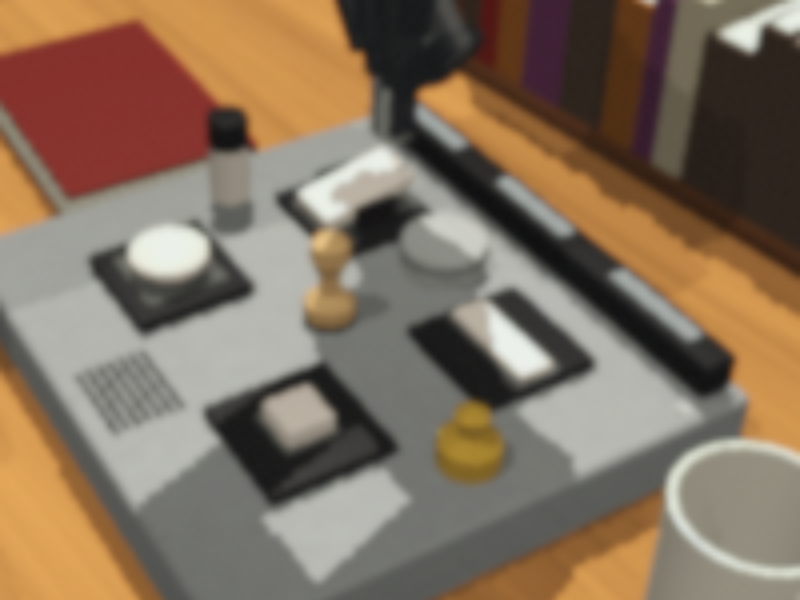

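The lock bar is now low, and the fingertips hang about 20 mm above the rocker's raised far half. I'll press down.

step_arm(targets="0 0 10 0;0 0 17 0;0 0 20 0;0 0 23 0;0 0 26 0;0 0 28 0;0 0 29 0;0 0 29 0;0 0 29 0")

```text
t: 8.05
tcp_pos: [0.6483, 0.0541, 0.0628]
tool_rot: [0.062, 0.998, -0.0, 0.001]
force: [3.3, -1.9, 3.5]
finger_gap: -0.001
gripper_force: 1.5
```

step_arm(targets="0 0 1 0;0 0 2 0;0 0 3 0;0 0 4 0;0 0 5 0;0 0 5 0;0 0 5 0")

```text
t: 8.75
tcp_pos: [0.6487, 0.054, 0.0601]
tool_rot: [0.062, 0.998, -0.0, 0.002]
force: [-0.5, -2.2, 16.1]
finger_gap: 0.004
gripper_force: 7.7
```

step_arm(targets="0 0 -40 0;0 0 -75 0;45 -1 -75 0;95 -2 -75 0;144 -3 -75 0;144 -3 -50 0;144 -3 -32 0;144 -3 -32 0;144 -3 -32 0")

```text
t: 9.65
tcp_pos: [0.503, 0.0693, 0.0887]
tool_rot: [0.062, 0.998, 0.0, -0.002]
force: [0.4, -0.1, 0.3]
finger_gap: -0.004
gripper_force: 0.0
```

```bash
python3 - <<'E'
from h import *
s=manip.sense();print(s["tcp_pos"],s["force"])
im=manip.snapshot("side");save("s4.png",cv2.resize(im[140:300,180:380],(800,640))[:600])
E
```

```text
[0.50296062 0.06926144 0.08868916] [ 0.37826996 -0.13287021  0.32883885]
```

View pics/s4.png

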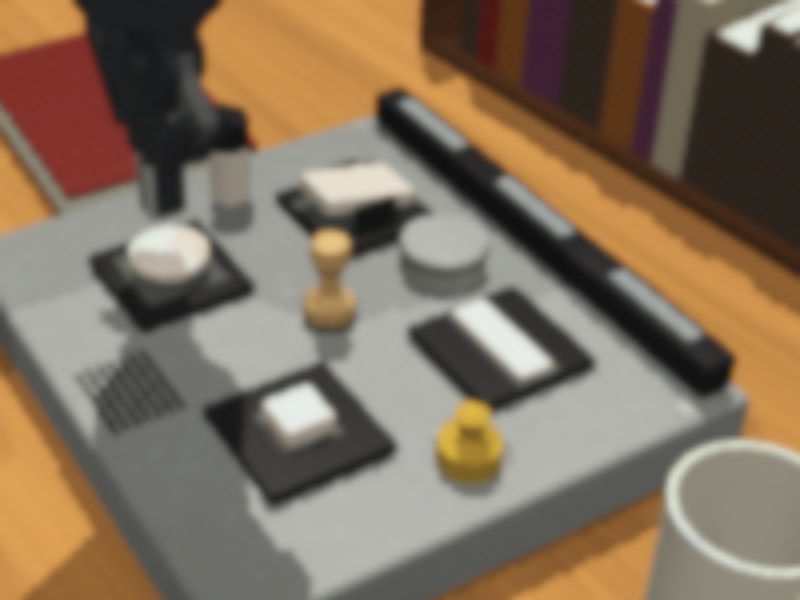

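The rocker now slopes down towards the far side, and the lock bar stays down. The fingertips are above the start button, so I'll press and hold it.

step_arm(targets="0 0 10 0;0 0 18 0;0 0 22 0;0 0 26 0;0 0 29 0;0 0 31 0;0 0 32 0;0 0 33 0;0 0 33 0;0 0 33 0")

```text
t: 10.7
tcp_pos: [0.504, 0.069, 0.0593]
tool_rot: [0.062, 0.998, -0.0, 0.001]
force: [-6.3, 0.2, 26.8]
finger_gap: -0.001
gripper_force: 13.7
```

Button at its end stop (27 N). Hold, then release.

step_arm(targets="0 0 0 0;0 0 0 0;0 0 0 0;0 0 0 0;0 0 0 0;0 0 0 0;0 0 0 0;0 0 0 0;0 0 0 0;0 0 0 0;0 0 0 0;0 0 0 0")

```text
t: 11.9
tcp_pos: [0.504, 0.069, 0.0593]
tool_rot: [0.062, 0.998, -0.0, 0.001]
force: [-5.5, 1.0, 27.3]
finger_gap: -0.001
gripper_force: 13.6
```

step_arm(targets="0 0 -10 0;0 0 -40 0;0 0 -90 0;0 0 -140 0;0 0 -140 0;0 0 -140 0;0 0 -140 0")

```text
t: 12.6
tcp_pos: [0.5031, 0.069, 0.1952]
tool_rot: [0.062, 0.998, 0.0, -0.001]
force: [-0.5, 0.3, 0.8]
finger_gap: -0.001
gripper_force: 0.0
```

```bash
python3 - <<'E'
from h import *
s=manip.sense();print(s["t"],s["tcp_pos"],s["force"])
im=manip.snapshot("side");save("s5.png",cv2.resize(im[140:300,180:380],(800,640))[:600])
E
```

```text
12.6 [0.50312704 0.06900996 0.19521395] [-0.50184741  0.29470173  0.80285269]
```

View pics/s5.png

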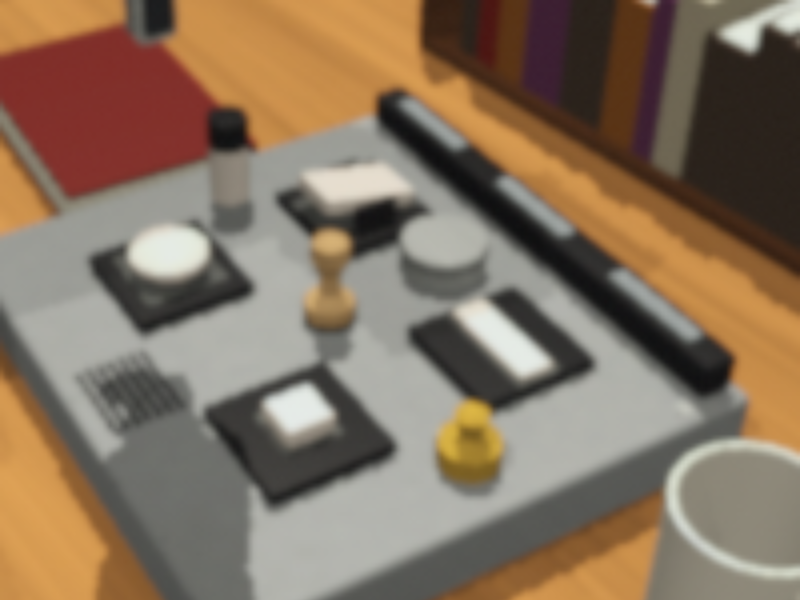

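The lock bar is in, the rocker is over, the button is out again and every bystander is where it stood. Handing in.

```bash
python3 -c "
from station import manip
print(manip.sign_off())"
```

```text
the job is handed in; nothing more can be done
None
```

The lock bar was pushed in, the rocker tipped over, and the start button held in for over a second and let out again; the last picture shows nothing else moved, and the job is handed in (no verdict came back).

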